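File a colour standard in the graded rack

TASK

The blue colour standard at the lit end place of the viewing stand has been read: put it away in the white graded rack, in the narrowest slot that takes its blade; its thickness is not marked, so find the slot by trying. Lower it in your grip until its shoulder lies flat on the rack's top, do not let it drop, then let go; leave the other two standards hanging where they are, and do not disturb the bottles, beaker and jar.

Things in the scene. Friction and masses are not known exactly. Their poses are not given: they have to be found in the camera images.
- std_a_c (a point): centre of a blue colour standard, 88 mm tall, 0.17 kg. Bottom up: clear blue resin blade 70 long (own y) x 50 high; resin shoulder 74 long x 6 high, 5.2 thicker than the blade; black neck 14 x 40 x 8 high; black grip block 48 (own x) x 76 (y) x 24 high. The point is 44 above the blade's lower edge, 6 below the shoulder's underside; block from 20 to 44 above it. z up; a half turn is the same
- std_b_c (a point): as std_a. Seen from above the three are alike, but their blades differ in thickness (own x): one is 9, one 16, one 23 mm (shoulders 14.2, 21.2, 28.2); which is which is not told. The grip blocks are the same. Which one hangs at the lit place changes from start to start
- std_c_c (a point): as std_a and std_b. Each standard hangs upright, by the underside of its grip block, in a window of the viewing stand, within 3 mm of the window's centre, blade along the stand's y
- lit_place (a point): centre of the lit window of the viewing stand, on top of its plate, 76 mm above the table; own y along the row of windows, z up. A glowing white tile lies on the base below it and a low light panel (top at 68 mm) on its -x side, lit face towards it. The standard to put away hangs here, its grip block from 76 to 100 mm above the table
- stand: viewing stand, fixed: aluminium top plate 80 (own x) x 286 mm (own y) on end legs over a dark base 140 x 292; origin under its centre on the table. Three windows 36 (x) x 82 (y) mm at y -92, 0, +92 mm; the +92 one is the lit place. Nothing of it rises above 76 mm
- rack: graded rack, fixed: white block 100 (own x) x 168 mm (own y), flat top 70 mm above the table, origin under its centre. Five empty slots 80 mm long (x), 64 deep, square edges, no lead-in, side by side along y, centres at y -69, -48.5, -21, +13.5, +55 mm, 4, 11, 18, 25, 32 mm wide. Blue bars on the rim are as wide as their slots
- slot1 (a point): centre of the mouth of rack slot 1, 4 mm wide (own y), on the rack's flat top 70 mm above the table; own x along the slot, y towards the wider slots, z up. A standard is home when its blade is in a slot and its shoulder lies flat on the rack's top on both sides: its centre is then 6 mm below the top. In a wider slot the shoulder drops through
- slot2 (a point): centre of the mouth of rack slot 2, 11 mm wide (own y), on the rack's flat top 70 mm above the table; own x along the slot, y towards the wider slots, z up. A standard is home when its blade is in a slot and its shoulder lies flat on the rack's top on both sides: its centre is then 6 mm below the top. In a wider slot the shoulder drops through
- slot3 (a point): centre of the mouth of rack slot 3, 18 mm wide (own y), on the rack's flat top 70 mm above the table; own x along the slot, y towards the wider slots, z up. A standard is home when its blade is in a slot and its shoulder lies flat on the rack's top on both sides: its centre is then 6 mm below the top. In a wider slot the shoulder drops through
- slot4 (a point): centre of the mouth of rack slot 4, 25 mm wide (own y), on the rack's flat top 70 mm above the table; own x along the slot, y towards the wider slots, z up. A standard is home when its blade is in a slot and its shoulder lies flat on the rack's top on both sides: its centre is then 6 mm below the top. In a wider slot the shoulder drops through
- slot5 (a point): centre of the mouth of rack slot 5, 32 mm wide (own y), on the rack's flat top 70 mm above the table; own x along the slot, y towards the wider slots, z up. A standard is home when its blade is in a slot and its shoulder lies flat on the rack's top on both sides: its centre is then 6 mm below the top. In a wider slot the shoulder drops through
- bottle1_c (a point): bystander: a loose spout bottle, dark blue with white tip, 38 mm in diameter, 130 mm tall; the point lies on its axis 50 mm above its foot; own z up
- bottle2_c (a point): bystander: a loose spout bottle, magenta with white tip, 38 mm in diameter, 130 mm tall; the point lies on its axis 50 mm above its foot; own z up
- bottle3_c (a point): bystander: a loose spout bottle, amber with white tip, 38 mm in diameter, 130 mm tall; the point lies on its axis 50 mm above its foot; own z up
- beaker_c (a point): bystander: a loose clear glass beaker, 72 mm in diameter, 95 mm tall; the point is its centre; own z up
- jar_c (a point): bystander: a loose squat amber jar with white cap, 60 mm in diameter, 50 mm tall; the point is its centre; own z up
Things that resemble listed ones, but are neither listed nor needed, are in the scene too. Leave any pink or purple look-alike of the part that bears std_b_c alone.

How it is judged (in metres and radians):
On the way:
1. a standard is down in a rack slot, its shoulder within 6 mm of the rack's top, while the gripper still holds it (((x of std_a_c in the frame of rack between -0.008 and 0.008 m and y of std_a_c in the frame of rack between -0.08 and 0.08 m and z of std_a_c in the frame of rack between 0.062 and 0.07 m and contact force between the fingers and std_a above 1 N) or (x of std_b_c in the frame of rack between -0.008 and 0.008 m and y of std_b_c in the frame of rack between -0.08 and 0.08 m and z of std_b_c in the frame of rack between 0.062 and 0.07 m and contact force between the fingers and std_b above 1 N) or (x of std_c_c in the frame of rack between -0.008 and 0.008 m and y of std_c_c in the frame of rack between -0.08 and 0.08 m and z of std_c_c in the frame of rack between 0.062 and 0.07 m and contact force between the fingers and std_c above 1 N))), for 0.1 s.
At the end, for the whole second after the job is handed in: the lit place is empty; its standard rests in a rack slot, shoulder on the rack's top on both sides (within 2 mm; not proud, dropped or hooked in a wider slot), upright within 0.035 rad, within 1.5 mm of the slot's middle across, 8 mm along; the other two hang upright within 8 mm of their starts (((x of std_a_c in the frame of rack between -0.008 and 0.008 m and y of std_a_c in the frame of rack between -0.08 and 0.08 m and z of std_a_c in the frame of rack between 0.062 and 0.0662 m and angle between std_a_c's own z axis and vertical below 0.035 rad and angle between the y axis of std_a_c and the x axis of rack, either way round below 0.08 rad and linear speed of std_a below 0.01 m/s and (y of std_a_c in the frame of slot2 between -0.0015 and 0.0015 m or y of std_a_c in the frame of slot3 between -0.0015 and 0.0015 m or y of std_a_c in the frame of slot4 between -0.0015 and 0.0015 m) and distance of each of std_b_c, std_c_c from where it was at the start of the episode below 0.008 m and angle between each of std_b_c, std_c_c's own z axis and vertical below 0.05 rad) or (x of std_b_c in the frame of rack between -0.008 and 0.008 m and y of std_b_c in the frame of rack between -0.08 and 0.08 m and z of std_b_c in the frame of rack between 0.062 and 0.0662 m and angle between std_b_c's own z axis and vertical below 0.035 rad and angle between the y axis of std_b_c and the x axis of rack, either way round below 0.08 rad and linear speed of std_b below 0.01 m/s and (y of std_b_c in the frame of slot2 between -0.0015 and 0.0015 m or y of std_b_c in the frame of slot3 between -0.0015 and 0.0015 m or y of std_b_c in the frame of slot4 between -0.0015 and 0.0015 m) and distance of each of std_a_c, std_c_c from where it was at the start of the episode below 0.008 m and angle between each of std_a_c, std_c_c's own z axis and vertical below 0.05 rad) or (x of std_c_c in the frame of rack between -0.008 and 0.008 m and y of std_c_c in the frame of rack between -0.08 and 0.08 m and z of std_c_c in the frame of rack between 0.062 and 0.0662 m and angle between std_c_c's own z axis and vertical below 0.035 rad and angle between the y axis of std_c_c and the x axis of rack, either way round below 0.08 rad and linear speed of std_c below 0.01 m/s and (y of std_c_c in the frame of slot2 between -0.0015 and 0.0015 m or y of std_c_c in the frame of slot3 between -0.0015 and 0.0015 m or y of std_c_c in the frame of slot4 between -0.0015 and 0.0015 m) and distance of each of std_a_c, std_b_c from where it was at the start of the episode below 0.008 m and angle between each of std_a_c, std_b_c's own z axis and vertical below 0.05 rad)) and horizontal distance between each of std_a_c, std_b_c, std_c_c and lit_place above 0.04 m); the robot touches nothing.
It fails at once if a bottle, the beaker or the jar was tipped or pushed more than 30 mm (distance of any of bottle1_c, bottle2_c, bottle3_c, beaker_c, jar_c from where it was at the start of the episode above 0.03 m or angle between any of bottle1_c, bottle2_c, bottle3_c, beaker_c, jar_c's own z axis and vertical above 0.4 rad).
It also fails if it takes over 64 s, if anything falls off the work surface, if the arm or the gripper's body presses on something with over 40 N, if the wrist force passes 120 N, or if a joint passes its speed limit or range.

ROBOT

A 6-joint arm with a two-finger parallel gripper is mounted at the origin on the work surface. World frame = base frame: x ahead of the robot, y to its left, z up, the work surface at z = 0. Lengths are in m, angles in degrees, forces in N, time in s.
With the tool pointing down it reaches from about 0.4 to 0.825 m from the base axis. Payload 7 kg.
Tool frame: the origin (TCP) lies midway between the tips of the shut fingers; the grasp point (between the pads) lies 19 mm behind it; z points along the fingers, y is the direction in which the jaws open and shut (so a half turn about z gives the same grasp; the last joint's range is limited). The gripper opens to 88 mm and grips with 3 to 60 N. Pads are 19 mm wide; open, the fingers measure 130 mm over their backs; the gripper's body (78 mm by 193 mm) begins 47 mm behind the grasp point.
Start: joints at [79.933, 20.546, 0.682, 0, -70.136, -16.507], TCP at [0.302, 0.604, 0.227] pointing down, gripper open.
Joint ranges: [-176.03, 176.03], [-82.01, 121.73], [-58.28, 71.71], [-173.87, 95.51], [-174.79, -0.11], [-173.66, 173.66]. Speed limits (degrees/s): [136.94, 136.94, 172.46, 180, 180, 180].

INTERFACE

Orientations are given as [roll, pitch, yaw] about the fixed x, y, z axes, in that order (R = Rz(yaw) Ry(pitch) Rx(roll)).
In Python, from plant import sensors, viewer, r gives the robot as it stands. The module is installed in compiled form; this text tells all that it offers.
- The arm moves only by the shell command python3 -m handwheel 'ROWS' [OPENING] [FORCE]. ROWS is JSON, one flat list of numbers, 6 for each row, row after row: the shift along the world's x, y, z in cm, then the turn, a rotation vector about the world's x, y, z in rad. In form: [tx, ty, tz, wx, wy, wz, tx, ty, tz, wx, wy, wz, ...]. A call has 1 to 8 rows; each row is the pose to reach, as a shift and turn from the pose measured when the call began; what a row does not reach only later rows make up. A row lasts 1/10 s, in which the tool goes at most 50 mm and 8.59 degrees, less where a joint would pass 70% of its speed; a pose out of reach is approached as far as the arm can. A call with a gripper value outside its range is refused whole. OPENING is the closure in counts, from 0 (fully open) to 255 (shut), set as the call begins (- or left out, the last holds). The fingers move at their own pace and stop on an object; FORCE is the grip in N (left out, the last holds). Time passes only in rows, so rows that repeat a pose let the fingers close. It gives the time, the measured TCP pose, the force and the opening at its end, in the units of the state.
- sensors.get_state(): the state, without advancing time (a new reading comes with each control period).
- viewer.capture(name): name is "scene" or "top" or "wrist"; returns a dict with "img" (420x560x3 uint8, red, green, blue), "camera_matrix" (3x3 intrinsics, pixels), "k1" (the pictures are not rectified: a ray, as slopes to the right and down, at radius r is drawn at 1 + k1 r^2 times it, then the intrinsics apply), "camera_from_world" (4x4, takes a point from world to camera coordinates); the wrist camera has in their place "mount" (4x4, takes a point from camera to tool coordinates, whose origin is the TCP and whose axes are the flange's). Camera axes: x right, y down, z forward; pixel columns grow to the right and rows downward; lengths in m; the calibration is good to about 2 mm. A picture is of the moment at which its call begins: read the wrist's pose just before it. There is no depth.
- r.close_job(): hands the job in, once; it reports no verdict.
The state is a dict: "time_s": time; "joints": joint angles; "qd": joint speeds; "joint_torque": joint torques, N m; "tcp_pos": TCP position; "eef_rot": TCP orientation; "contact_force": force on the tool from outside, world axes, zero at the start; "moment": the same for the moment, N m; "gripper_width": finger opening in m.
Only numpy, scipy, OpenCV 4.12 (cv2) and the standard library are available. Lean on these libraries where they do the work, as an engineer would, in place of code of your own. Each camera call takes 0.05 s, during which the arm holds its last target.

## Working session

There is one attempt and no reset: what is moved stays moved. The work goes in short steps, Python scripts to look and compute and a shell command to move; the robot and the scene stay as the last step left them, time stands still between calls to the robot, and variables do not carry over. Pictures are saved under pics/ and viewed, and the job is handed in when it is done.

```bash
mkdir -p pics; ls; python3 - <<'E'
from plant import sensors, viewer
import cv2
print(sensors.get_state())
for n in ["scene","top","wrist"]:
    d=viewer.capture(n); cv2.imwrite(f"pics/{n}0.png",cv2.cvtColor(d["img"],cv2.COLOR_RGB2BGR))
    print(n,{k:(v.tolist() if hasattr(v,'tolist') else v) for k,v in d.items() if k!="img"})
E
```

```text
pics
{'time_s': 0.0, 'joints': array([ 7.99346384e+01,  2.05919708e+01,  6.33646071e-01, -2.04926931e-02,
       -7.01359453e+01, -1.65050850e+01]), 'qd': array([-0.01588766,  0.04788161, -0.01151741, -0.08565016, -0.07184285,
        0.01121102]), 'joint_torque': array([-1.54633934e-03, -5.82724714e+01,  2.93052953e+01,  6.99731693e+00,
        6.71006273e-03, -1.73979934e-04]), 'tcp_pos': array([0.30174758, 0.60324803, 0.2256145 ]), 'eef_rot': array([ 1.79904141e+02, -8.31423936e-03, -2.65774188e+01]), 'contact_force': array([ 0.14656835, -0.52614782,  0.80591705]), 'moment': array([-0.01103961, -0.00218757,  0.02933338]), 'gripper_width': 0.08771397469815564}
scene {'camera_matrix': [[471.3804603999003, 0.0, 281.7917495851848], [0.0, 471.3804603999003, 212.69903700074124], [0.0, 0.0, 1.0]], 'k1': -0.003822261911478847, 'camera_from_world': [[-0.5197042651383005, 0.8540288102107236, -0.023286651264505888, 0.300099996281239], [0.5556132261139858, 0.3171520766161122, -0.7685756327553563, -0.2367729904723869], [-0.6490003233930381, -0.4123704058587904, -0.6393349893503317, 1.584537357
[... 260 characters left out ...]
15102962606162664, -0.02005043291778563], [-0.9887066931979775, -0.0004459471190889711, -0.14986285716176306, 0.5498627947290912], [0.14983846653625443, 0.01534305648278405, -0.988591434599668, 1.0654876820278083], [0.0, 0.0, 0.0, 1.0]]}
wrist {'camera_matrix': [[309.108963222291, 0.0, 274.9949338536269], [0.0, 309.108963222291, 207.35070229368114], [0.0, 0.0, 1.0]], 'k1': -0.03600363768844147, 'mount': [[0.0009402937362682528, -0.9544011304985727, -0.29852570735321227, 0.08090447283527187], [0.9999993423372228, 0.0007013942597171265, 0.000907398045799357, 0.00014697993031542733], [-0.0006566375032074991, -0.29852636424466555, 0.9544011623411042, -0.15856137906516732], [0.0, 0.0, 0.0, 1.0]]}
```

View pics/scene0.png

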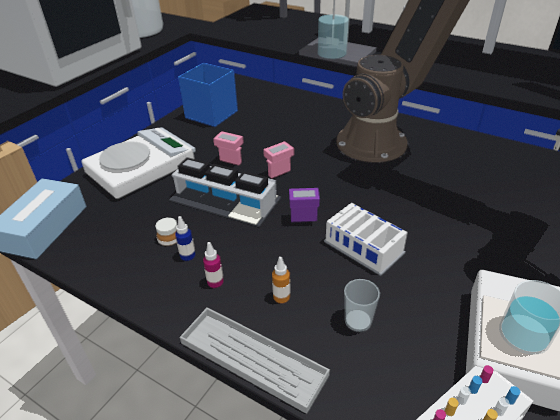

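View pics/top0.png

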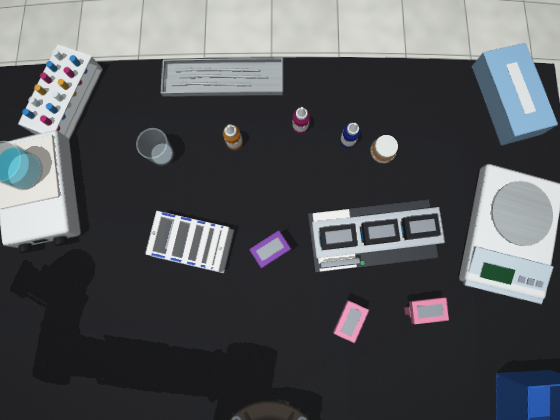

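View pics/wrist0.png

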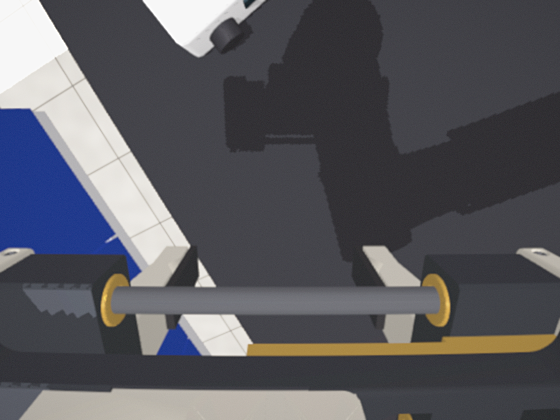

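The scene and top pictures both show the stand with three black grip blocks. In top, the lit one is at about (338,237), with the white tile and light panel beside it. The white rack is at (189,241), and the purple and pink look-alikes stand nearby. I'll enlarge the top view.

```bash
python3 - <<'E'
import cv2
a=cv2.imread("pics/top0.png")
cv2.imwrite("pics/c_stand.png",cv2.resize(a[190:280,300:455],None,fx=5,fy=5,interpolation=cv2.INTER_CUBIC))
cv2.imwrite("pics/c_rack.png",cv2.resize(a[200:280,135:245],None,fx=7,fy=7,interpolation=cv2.INTER_CUBIC))
E
```

```text
(no output)
```

View pics/c_stand.png

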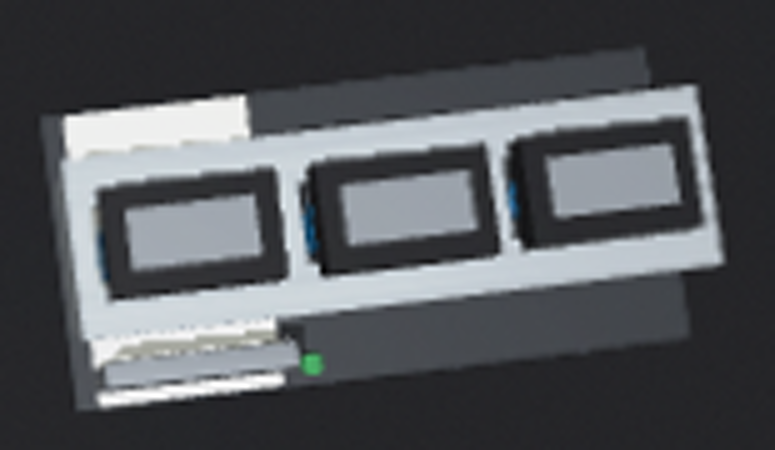

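View pics/c_rack.png

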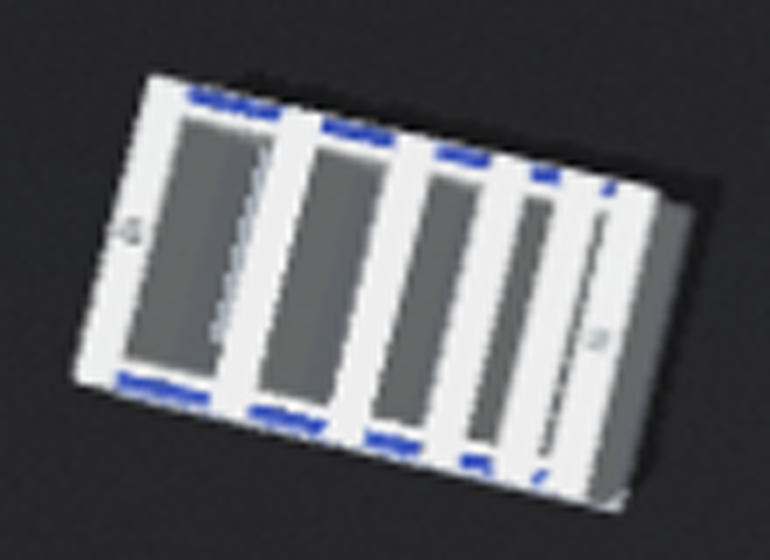

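The rack's narrow slots are on the image right, so its +y points to world +y. The lit place is on the image left, with the panel below it, so the stand's +y also points to world +y. Next I fit both poses.

```bash
cat > h.py <<'E'
import numpy as np, cv2
from scipy.optimize import least_squares
from scipy.spatial.transform import Rotation as R
def proj(d,P,T=None):
    P=np.atleast_2d(P); T=d["camera_from_world"] if T is None else T
    c=P@T[:3,:3].T+T[:3,3]; s=c[:,:2]/c[:,2:]
    r2=(s**2).sum(1,keepdims=True); s=s*(1+d["k1"]*r2)
    K=d["camera_matrix"]; return s@K[:2,:2].T+K[:2,2]
def wristT(d,st):
    M=np.eye(4); M[:3,:3]=R.from_euler('xyz',st["eef_rot"],degrees=True).as_matrix(); M[:3,3]=st["tcp_pos"]
    return np.linalg.inv(M@d["mount"])
def place(p,L):
    L=np.atleast_2d(L); c,s=np.cos(p[2]),np.sin(p[2])
    return np.c_[p[0]+c*L[:,0]-s*L[:,1],p[1]+s*L[:,0]+c*L[:,1],L[:,2]]
def fit(d,L,px,p0,T=None):
    q=least_squares(lambda p:(proj(d,place(p,L),T)-px).ravel(),p0,x_scale=[.01,.01,.01])
    return q.x,q.fun.reshape(-1,2)
E
python3 - <<'E'
from h import *
from plant import viewer
d=viewer.capture("top")
L=np.array([[40,143,76],[40,-143,76],[-40,-143,76],[-40,143,76]])/1e3
px=np.array([[65,160],[697,87],[722,265],[83,338]])/5+[300-.4,190-.4]
p,f=fit(d,L,px,[.5,-.2,.1]); print("stand",p[:2],np.degrees(p[2]),f.round(1).tolist())
lit=place(p,[[0,.092,.076]]);print("lit",lit)
# label centre of block at z .1
lp=np.array([[125,208],[260,193],[265,255],[133,270]])/5+[299.6,189.6]
w,l=15,35
q,f=least_squares(lambda v:(proj(d,place(v[:3],np.array([[v[3],v[4],.1],[v[3],-v[4],.1],[-v[3],-v[4],.1],[-v[3],v[4],.1]]))-lp).ravel(),[lit[0,0],lit[0,1],p[2],.013,.025],x_scale=.01).x,0
print("block",q[:2],np.degrees(q[2]),q[3:])
L=np.array([[50,84,70],[50,-84,70],[-50,-84,70],[-50,84,70]])/1e3
px=np.array([[152,75],[658,190],[592,497],[77,380]])/7+[135-.43,200-.43]
r,f=fit(d,L,px,[.5,.2,-.2]); print("rack",r[:2],np.degrees(r[2]),f.round(1).tolist())
for n,y in zip("12345",[-69,-48.5,-21,13.5,55]): print(n,place(r,[[0,y/1e3,.07]]).round(4))
print(np.hypot(*lit[0,:2]),np.hypot(*r[:2]))
E
```

```text
File "<stdin>", line 11
    q,f=least_squares(lambda v:(proj(d,place(v[:3],np.array([[v[3],v[4],.1],[v[3],-v[4],.1],[-v[3],-v[4],.1],[-v[3],v[4],.1]]))-lp).ravel(),[lit[0,0],lit[0,1],p[2],.013,.025],x_scale=.01).x,0
                                                                                                                                                                               ^^^^^^^^^^^
SyntaxError: invalid syntax. Maybe you meant '==' or ':=' instead of '='?
```

```bash
python3 - <<'E'
from h import *
from plant import viewer
d=viewer.capture("top")
L=np.array([[40,143,76],[40,-143,76],[-40,-143,76],[-40,143,76]])/1e3
px=np.array([[65,160],[697,87],[722,265],[83,338]])/5+[300-.4,190-.4]
p,f=fit(d,L,px,[.5,-.2,.1]); print("stand",p[:2],np.degrees(p[2]),f.round(1).tolist())
lit=place(p,[[0,.092,.076]]);print("lit",lit)
lp=np.array([[125,208],[260,193],[265,255],[133,270]])/5+[299.6,189.6]
S=np.array([[1,1],[1,-1],[-1,-1],[-1,1]])
def g(v): return (proj(d,place(v,np.c_[S*v[3:5],np.full(4,.1)]))-lp).ravel()
q=least_squares(g,[lit[0,0],lit[0,1],p[2],.013,.025],x_scale=.01).x
print("block",q[:2],np.degrees(q[2]),q[3:])
L=np.array([[50,84,70],[50,-84,70],[-50,-84,70],[-50,84,70]])/1e3
px=np.array([[152,75],[658,190],[592,497],[77,380]])/7+[135-.43,200-.43]
r,f=fit(d,L,px,[.5,.2,-.2]); print("rack",r[:2],np.degrees(r[2]),f.round(1).tolist())
for n,y in zip("12345",[-69,-48.5,-21,13.5,55]): print(n,place(r,[[0,y/1e3,.07]]).round(4))
print(np.hypot(*lit[0,:2]),np.hypot(*r[:2]))
E
```

```text
stand [ 0.49517753 -0.2420121 ] 6.348043167467529 [[-0.4, -0.4], [-0.2, 0.1], [0.3, 0.0], [0.3, 0.2]]
lit [[ 0.4850053  -0.15057619  0.076     ]]
block [ 0.48440242 -0.15092828] 6.162338122309914 [0.01339227 0.02891289]
rack [0.47707861 0.18159936] -12.14367296140507 [[0.3, 0.3], [0.2, -0.4], [-0.6, 0.0], [0.1, 0.1]]
1 [[0.4626 0.1141 0.07  ]]
2 [[0.4669 0.1342 0.07  ]]
3 [[0.4727 0.1611 0.07  ]]
4 [[0.4799 0.1948 0.07  ]]
5 [[0.4886 0.2354 0.07  ]]
0.5078418348997307 0.5104726559868977
```

The poses fit within 0.6 px, and the block centre is within 1 mm of the window. I'll pass over the rack first for a wrist look.

```bash
python3 -m handwheel '[4,-8,0,0,0,0.1, 8,-16,0,0,0,0.2, 12,-24,0,0,0,0.253, 15,-32,0,0,0,0.253, 18,-38,0,0,0,0.253, 18.5,-42.3,0,0,0,0.253, 18.5,-42.3,0,0,0,0.253, 18.5,-42.3,0,0,0,0.253]' 0
python3 - <<'E'
from h import *
from plant import viewer,sensors
st=sensors.get_state(); d=viewer.capture("wrist")
np.savez("w1.npz",T=wristT(d,st)); print(st["tcp_pos"],st["eef_rot"],st["contact_force"],st["time_s"])
cv2.imwrite("pics/w1.png",d["img"][:,:,::-1])
L=np.array([[50,84,70],[50,-84,70],[-50,-84,70],[-50,84,70]])/1e3
print(proj(d,place([.47708,.1816,np.radians(-12.14)],L),wristT(d,st)))
E
```

```text
time_s: 1.0
tcp_pos: [0.4646, 0.2366, 0.2262]
eef_rot: [180.0, -0.0, -12.1]
contact_force: [1.5, -0.3, -0.1]
gripper_width: 0.0874
[0.46461375 0.23655903 0.22616185] [ 1.79964112e+02 -1.71954714e-02 -1.20617857e+01] [ 1.54829252 -0.2979672  -0.07987184] 1.0
[[241.19370287 118.51726744]
 [411.22823884 119.51420497]
 [399.31807698 215.22439959]
 [243.92084577 214.9972617 ]]
```

View pics/w1.png

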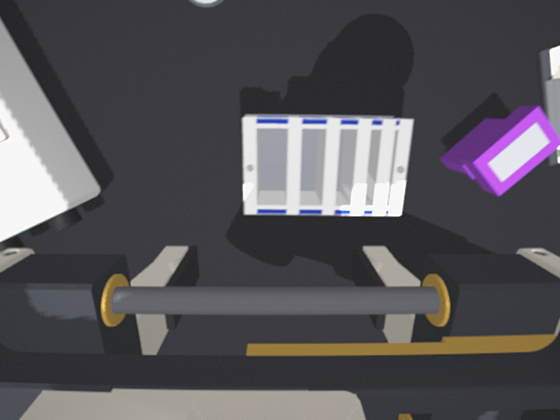

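The wrist view shows the rack at cols 243–412, rows 115–216, within about 2 px of the prediction. I'll move closer to refine it.

```bash
python3 -m handwheel '[0.5,-3,-2,0,0,0, 1,-5.5,-5,0,0,0, 1,-5.5,-7,0,0,0, 1,-5.5,-7,0,0,0, 1,-5.5,-7,0,0,0, 1,-5.5,-7,0,0,0]' 0
python3 - <<'E'
from h import *
from plant import viewer,sensors
st=sensors.get_state(); d=viewer.capture("wrist")
np.savez("w2.npz",T=wristT(d,st)); print(st["tcp_pos"],st["eef_rot"],st["time_s"],st["qd"].round(2))
im=d["img"][:,:,::-1]
L=np.array([[50,84,70],[50,-84,70],[-50,-84,70],[-50,84,70]])/1e3
P=proj(d,place([.47708,.1816,np.radians(-12.14)],L),wristT(d,st)); print(P)
cv2.imwrite("pics/w2.png",cv2.resize(im[80:250,150:410],None,fx=3,fy=3,interpolation=cv2.INTER_CUBIC))
E
```

```text
time_s: 1.65
tcp_pos: [0.4763, 0.1771, 0.1574]
eef_rot: [179.9, -0.1, -12.2]
contact_force: [0.5, -0.1, 0.5]
gripper_width: 0.0876
[0.47629361 0.17712584 0.15744322] [ 1.79926727e+02 -7.61697897e-02 -1.21514435e+01] 1.65 [ 0.13 -0.27 -0.04 -0.11  0.3   0.12]
[[162.98321769 152.22743949]
 [374.5391677  152.27412833]
 [363.71112704 265.44245518]
 [174.98709422 265.45336402]]
```

View pics/w2.png

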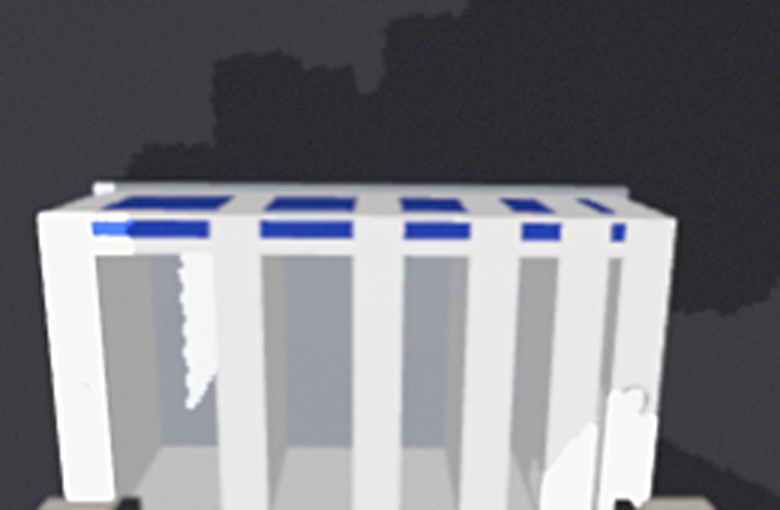

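```bash
python3 - <<'E'
from h import *
from plant import viewer
d=viewer.capture("wrist"); T=np.load("w2.npz")["T"]
ys=[71,39,26,1,-12,-30,-43,-54,-67,-71]; us=[95,217,261,355,403,470,519,560,609,623]
L=np.array([[50,84,70],[50,-84,70]]+[[40,y,70] for y in ys])/1e3
px=np.array([[40,214],[676,219]]+[[u,253+4*(u-95)/530] for u in us])/3+[150-.33,80-.33]
p,f=fit(d,L,px,[.477,.18,-.2],T); print(p[:2],np.degrees(p[2]),f.round(2).tolist())
for n,y in zip("12345",[-69,-48.5,-21,13.5,55]): print(n,place(p,[[0,y/1e3,.07]]).round(4))
E
```

```text
[0.47710351 0.1815459 ] -12.568564402338664 [[0.43, 0.38], [-0.01, 0.36], [-0.63, -0.01], [-1.47, -0.1], [0.09, -0.1], [0.0, -0.12], [0.25, -0.11], [0.39, -0.09], [0.26, -0.06], [0.27, -0.04], [0.07, 0.0], [0.35, 0.02]]
1 [[0.4621 0.1142 0.07  ]]
2 [[0.4665 0.1342 0.07  ]]
3 [[0.4725 0.161  0.07  ]]
4 [[0.48   0.1947 0.07  ]]
5 [[0.4891 0.2352 0.07  ]]
```

```bash
python3 -m handwheel '[0,-4,2,0,0,-0.14, 0,-8,3,0,0,-0.28, 0,-12,3,0,0,-0.42, 0,-16,3,0,0,-0.56, 0,-20,3,0,0,-0.7, 0,-24,3,0,0,-0.84, 0,-28,3,0,0,-0.98, 0.8,-32,3,0,0,-1.12]' 0
python3 -m handwheel '[0,-1,0,0,0,-0.1, 0,-1,0,0,0,-0.2,0,-1,0,0,0,-0.25,0,-1,0,0,0,-0.25,0,-1,0,0,0,-0.25]' 0
python3 - <<'E'
from h import *
from plant import viewer,sensors
st=sensors.get_state(); d=viewer.capture("wrist")
np.savez("w3.npz",T=wristT(d,st)); print(st["tcp_pos"],st["eef_rot"],st["time_s"])
im=d["img"][:,:,::-1]
cv2.imwrite("pics/w3.png",im)
S=np.array([[1,1],[1,-1],[-1,-1],[-1,1]])*[.024,.038]
print(proj(d,place([.4845,-.1508,np.radians(6.25)],np.c_[S,np.full(4,.1)]),wristT(d,st)))
E
```

```text
time_s: 2.55
tcp_pos: [0.484, -0.144, 0.1886]
eef_rot: [-179.9, -0.1, -76.6]
contact_force: [2.0, 0.1, 0.5]
gripper_width: 0.0874
time_s: 3.05
tcp_pos: [0.4843, -0.1538, 0.1891]
eef_rot: [-179.9, -0.1, -90.8]
contact_force: [0.0, 0.9, -0.2]
gripper_width: 0.0876
[ 0.48429958 -0.1537546   0.18906585] [-1.79892264e+02 -7.96776330e-02 -9.07891574e+01] 3.05
[[252.85932847 258.60894289]
 [239.51854236 174.63183125]
 [298.25867671 167.52268391]
 [306.83501652 252.65510358]]
```

View pics/w3.png

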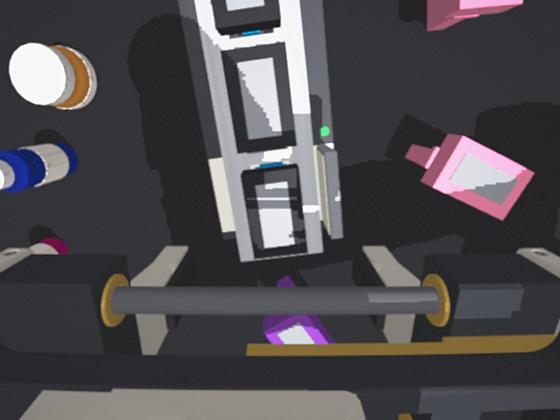

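The turn overshot because of lag. The block's top spans about (240..307, 166..258), as predicted. I'll correct the yaw, lower, and look again.

```bash
python3 -m handwheel '[0,0.3,-2,0,0,0.124, 0,0.3,-3.5,0,0,0.124, 0,0.3,-3.5,0,0,0.124, 0,0.3,-3.5,0,0,0.124, 0,0.3,-3.5,0,0,0.124]' 0
python3 - <<'E'
from h import *
from plant import viewer,sensors
st=sensors.get_state(); d=viewer.capture("wrist")
np.savez("w4.npz",T=wristT(d,st)); print(st["tcp_pos"],st["eef_rot"],st["time_s"])
im=d["img"][:,:,::-1]
cv2.imwrite("pics/w4.png",cv2.resize(im[120:320,180:380],None,fx=3,fy=3,interpolation=cv2.INTER_CUBIC))
S=np.array([[1,1],[1,-1],[-1,-1],[-1,1]])*[.024,.038]
P=proj(d,place([.4845,-.1508,np.radians(6.25)],np.c_[S,np.full(4,.1)]),wristT(d,st))
print(P, (P-[180,120])*3)
E
```

```text
time_s: 3.6
tcp_pos: [0.485, -0.1507, 0.1549]
eef_rot: [-179.8, -0.1, -83.7]
contact_force: [0.3, 0.1, -0.6]
gripper_width: 0.0876
[ 0.4849565  -0.15066626  0.1549433 ] [-1.79822671e+02 -1.00091531e-01 -8.36582621e+01] 3.6
[[244.18667066 271.86499849]
 [241.22186329 175.24837574]
 [309.62201513 175.4636362 ]
 [306.07461023 272.10200714]] [[192.56001198 455.59499546]
 [183.66558988 165.74512722]
 [388.86604538 166.3909086 ]
 [378.22383069 456.30602142]]
```

View pics/w4.png

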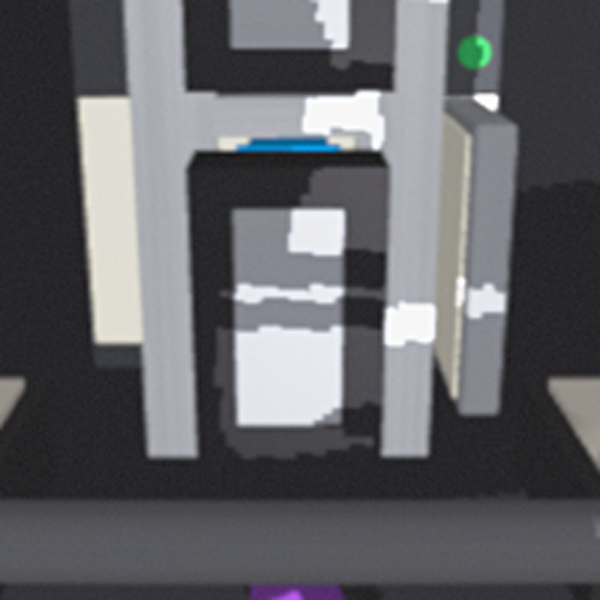

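The block edges at crop columns 188 and 386 match the prediction within 1 px. The blue seen under the block, crop columns 237–340, scales to a shoulder of about 29 mm. That suggests the 23 mm blade, to be confirmed by trying. Now I descend and grasp.

```bash
python3 -m handwheel '[0,0,-2.5,0,0,0, 0,0,-5,0,0,0, 0,0,-6.5,0,0,0, 0,0,-7.3,0,0,0, 0,0,-7.5,0,0,0,0,0,-7.5,0,0,0,0,0,-7.5,0,0,0]' 0
python3 -m handwheel '[0,0,0,0,0,0,0,0,0,0,0,0,0,0,0,0,0,0,0,0,0,0,0,0,0,0,0,0,0,0,0,0,0,0,0,0,0,0,0,0,0,0,0,0,0,0,0,0]' 255 40
```

```text
time_s: 4.35
tcp_pos: [0.4856, -0.1507, 0.0808]
eef_rot: [-179.7, -0.1, -83.7]
contact_force: [0.1, -0.3, -0.7]
gripper_width: 0.0877
time_s: 5.15
tcp_pos: [0.4854, -0.1507, 0.0808]
eef_rot: [-179.7, -0.1, -83.7]
contact_force: [-0.8, -0.2, 1.5]
gripper_width: 0.0479
```

Gripped at 47.9 mm. Lifting straight up.

```bash
python3 -m handwheel '[0,0,1,0,0,0, 0,0,3,0,0,0, 0,0,6,0,0,0, 0,0,9,0,0,0, 0,0,12,0,0,0, 0,0,14,0,0,0, 0,0,14,0,0,0, 0,0,14,0,0,0]' 255 40
python3 - <<'E'
from h import *
from plant import viewer,sensors
st=sensors.get_state(); d=viewer.capture("wrist"); e=viewer.capture("scene")
print(st["tcp_pos"],st["eef_rot"],st["contact_force"],st["time_s"])
cv2.imwrite("pics/w5.png",d["img"][:,:,::-1])
cv2.imwrite("pics/s5.png",cv2.resize(e["img"][80:280,130:380,::-1],None,fx=3,fy=3,interpolation=cv2.INTER_CUBIC))
E
```

```text
time_s: 5.95
tcp_pos: [0.4853, -0.1505, 0.2211]
eef_rot: [-179.7, -0.1, -83.7]
contact_force: [0.1, -0.4, -2.1]
gripper_width: 0.0475
[ 0.48528104 -0.15052095  0.22108566] [-1.79695799e+02 -7.96047724e-02 -8.36699767e+01] [ 0.107596   -0.36519472 -2.05925672] 5.95
```

View pics/w5.png

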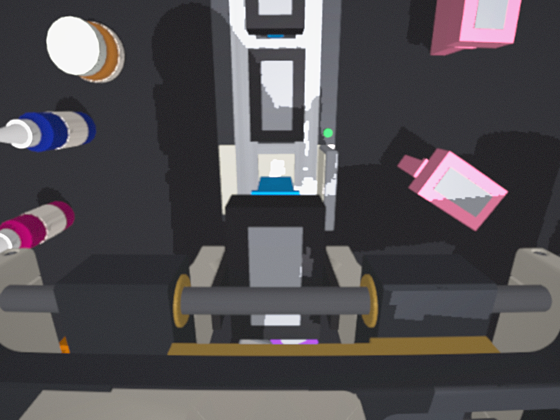

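View pics/s5.png

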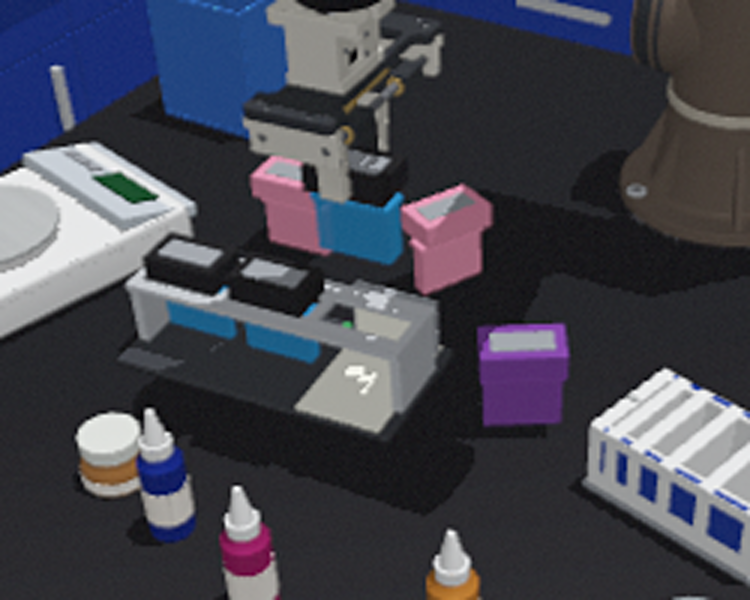

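Lifted cleanly. The wrist view shows the blue shoulder at columns 251–299, about 28 mm scaled, and the other two still hang. Now over to the rack: I'll try slot 3 first, as it must refuse a 23 mm blade.

```bash
python3 -m handwheel '[0,4,0,0,0,0.14, 0,8,0,0,0,0.28, 0,12,0,0,0,0.42, 0,16,0,0,0,0.56, 0,20,0,0,0,0.7, 0,24,0,0,0,0.84, 0,28,0,0,0,0.98, -1.3,31,0,0,0,1.1]' 255 40
python3 -m handwheel '[0,0,0,0,0,0.1, 0,0,0,0,0,0.1,0,0,0,0,0,0.1,0,0,0,0,0,0.1]' 255 40
```

```text
time_s: 6.85
tcp_pos: [0.4717, 0.1615, 0.2185]
eef_rot: [-179.9, -0.0, -20.3]
contact_force: [0.1, 0.8, -2.0]
gripper_width: 0.0478
time_s: 7.25
tcp_pos: [0.4716, 0.1607, 0.2181]
eef_rot: [-180.0, 0.0, -14.8]
contact_force: [0.2, -0.7, -3.2]
gripper_width: 0.0476
```

```bash
python3 -m handwheel '[0.1,0,-2,0,0,0.043, 0.1,0,-4,0,0,0.043, 0.1,0.03,-6,0,0,0.043, 0.1,0.03,-7,0,0,0.043, 0.1,0.03,-7,0,0,0.043, 0.1,0.03,-7,0,0,0.043, 0.1,0.03,-7,0,0,0.043]' 255 40
python3 - <<'E'
from h import *
from plant import viewer,sensors
st=sensors.get_state(); d=viewer.capture("wrist"); e=viewer.capture("scene")
print(st["tcp_pos"],st["eef_rot"],st["contact_force"],st["time_s"])
np.savez("w6.npz",T=wristT(d,st))
cv2.imwrite("pics/w6.png",cv2.resize(d["img"][120:320,140:400,::-1],None,fx=3,fy=3,interpolation=cv2.INTER_CUBIC))
cv2.imwrite("pics/s6.png",cv2.resize(e["img"][130:280,280:480,::-1],None,fx=4,fy=4,interpolation=cv2.INTER_CUBIC))
E
```

```text
time_s: 7.95
tcp_pos: [0.4733, 0.1613, 0.1491]
eef_rot: [-179.9, -0.1, -12.3]
contact_force: [0.6, 0.6, -1.9]
gripper_width: 0.0479
[0.47334147 0.16130865 0.14912527] [-1.79925081e+02 -7.13441148e-02 -1.23065375e+01] [ 0.62912376  0.58265492 -1.86119642] 7.95
```

View pics/w6.png

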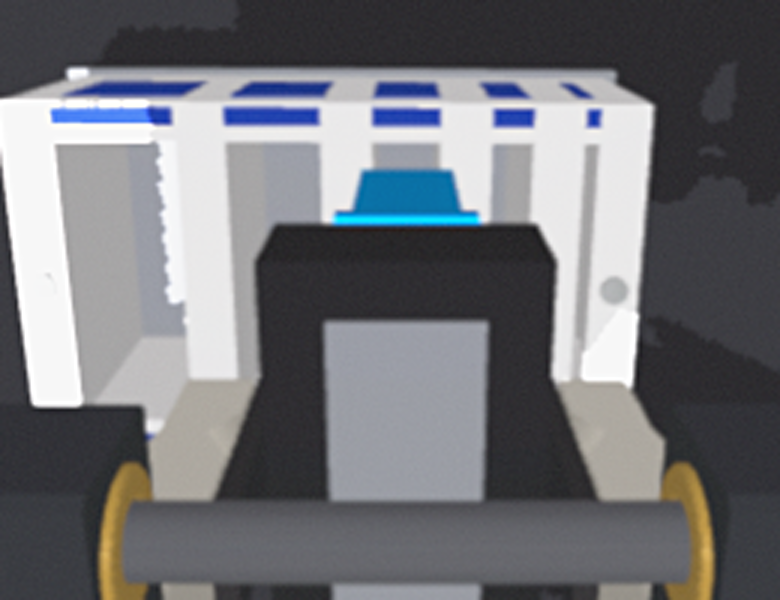

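View pics/s6.png

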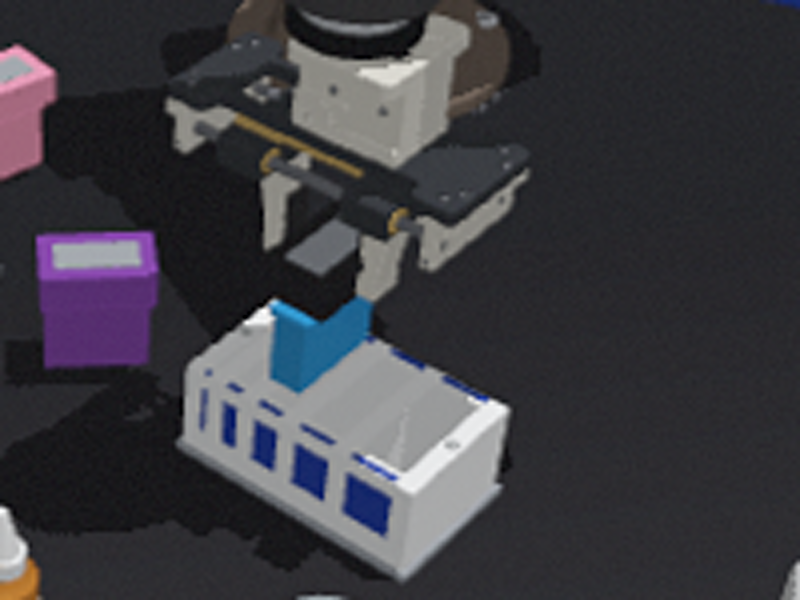

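Directly over slot 3 the blade (columns 360–452) is clearly wider than the slot (373–440) and centred on it (406 against 406.5). I'll confirm with a gentle touch.

```bash
python3 -m handwheel '[-0.05,-0.03,-0.4,0,0,0, -0.05,-0.03,-0.8,0,0,0, -0.05,-0.03,-0.9,0,0,0,-0.05,-0.03,-1.0,0,0,0,-0.05,-0.03,-1.1,0,0,0,-0.05,-0.03,-1.15,0,0,0,-0.05,-0.03,-1.15,0,0,0]' 255 40
python3 -m handwheel '[0,0,-0.08,0,0,0,0,0,-0.16,0,0,0,0,0,-0.2,0,0,0,0,0,-0.2,0,0,0]' 255 40
```

```text
time_s: 8.75
tcp_pos: [0.4727, 0.1609, 0.1388]
eef_rot: [-179.9, -0.1, -12.3]
contact_force: [-5.8, -1.0, 13.0]
gripper_width: 0.0477
time_s: 9.15
tcp_pos: [0.4729, 0.1609, 0.1388]
eef_rot: [-179.9, -0.2, -12.2]
contact_force: [-8.0, -1.6, 18.1]
gripper_width: 0.0479
```

Slot 3 refuses it: contact came exactly at the rack-top height, at about 20 N. Next is slot 4.

```bash
python3 -m handwheel '[0,0,0.6,0,0,0, 0,0,1.2,0,0,0, 0.4,1.7,1.2,0,0,0, 0.72,3.37,1.2,0,0,0, 0.72,3.37,1.0,0,0,0,0.72,3.37,1.0,0,0,0,0.72,3.37,1.0,0,0,0]' 255 40
python3 - <<'E'
from h import *
from plant import viewer,sensors
st=sensors.get_state(); d=viewer.capture("wrist")
print(st["tcp_pos"],st["eef_rot"],st["contact_force"],st["time_s"])
np.savez("w7.npz",T=wristT(d,st))
cv2.imwrite("pics/w7.png",cv2.resize(d["img"][140:300,180:380,::-1],None,fx=4,fy=3.75,interpolation=cv2.INTER_CUBIC))
T=wristT(d,st)
t=st["tcp_pos"]; y=np.radians(st["eef_rot"][2])
# blade lower edge, far end, centre if 23 thick, centred on tool
B=place([t[0],t[1],y],np.array([[.035,.0115,t[2]-.0688],[.035,-.0115,t[2]-.0688]]))
print((proj(d,B,T)-[180,140])*[4,3.75])
Sx=place([.4771,.18155,np.radians(-12.4)],np.array([[.04,.0135+.0125,.07],[.04,.001,.07]]))
print((proj(d,Sx,T)-[180,140])*[4,3.75])
E
```

```text
time_s: 9.85
tcp_pos: [0.4798, 0.1947, 0.1482]
eef_rot: [-180.0, -0.1, -12.2]
contact_force: [0.6, 0.1, -2.9]
gripper_width: 0.0475
[0.47978879 0.1946796  0.14820088] [-1.79983512e+02 -1.07639927e-01 -1.21983528e+01] [ 0.56610925  0.12846093 -2.85029195] 9.85
[[317.0640994  131.91472268]
 [440.22639974 132.01007746]]
[[314.07484809  97.80867078]
 [443.73382758  98.33648709]]
```

View pics/w7.png

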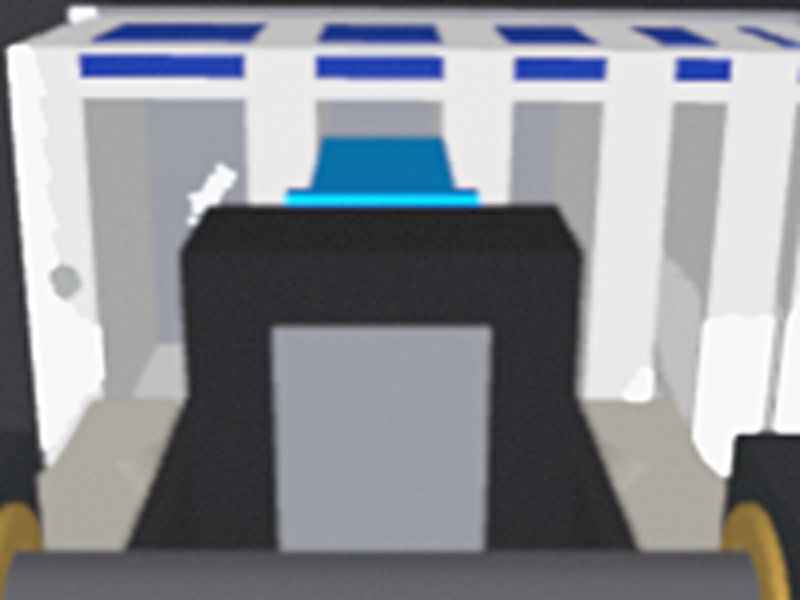

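The blade (320–444) is over slot 4 (317–443), about 0.4 mm toward the narrow side. I'll nudge it 0.3 mm and lower gently.

```bash
python3 -m handwheel '[0.01,0.03,-0.4,0,0,-0.002, 0.01,0.03,-0.8,0,0,-0.002, 0.01,0.03,-1.0,0,0,-0.002, 0.01,0.03,-1.2,0,0,-0.002,0.01,0.03,-1.4,0,0,-0.002,0.01,0.03,-1.5,0,0,-0.002,0.01,0.03,-1.5,0,0,-0.002]' 255 40
```

```text
time_s: 10.6
tcp_pos: [0.4799, 0.1949, 0.1332]
eef_rot: [-180.0, -0.1, -12.3]
contact_force: [0.1, 0.9, -3.1]
gripper_width: 0.0476
```

It entered slot 4 with no contact force, 5.6 mm deep. Continuing down.

```bash
python3 -m handwheel '[0,0,-0.5,0,0,0, 0,0,-1,0,0,0, 0,0,-1.5,0,0,0, 0,0,-2,0,0,0, 0,0,-2.5,0,0,0, 0,0,-3,0,0,0, 0,0,-3.3,0,0,0,0,0,-3.3,0,0,0]' 255 40
python3 -m handwheel '[0,0,-0.3,0,0,0, 0,0,-0.5,0,0,0, 0,0,-0.7,0,0,0, 0,0,-0.8,0,0,0, 0,0,-0.9,0,0,0]' 255 40
```

```text
time_s: 11.4
tcp_pos: [0.4798, 0.1949, 0.0997]
eef_rot: [-180.0, -0.1, -12.3]
contact_force: [0.0, 1.7, -3.3]
gripper_width: 0.0476
time_s: 11.9
tcp_pos: [0.4798, 0.1949, 0.0906]
eef_rot: [-180.0, -0.1, -12.3]
contact_force: [-0.1, 1.6, -1.1]
gripper_width: 0.0478
```

```bash
python3 -m handwheel '[0,0,-0.06,0,0,0, 0,0,-0.12,0,0,0, 0,0,-0.18,0,0,0, 0,0,-0.22,0,0,0, 0,0,-0.22,0,0,0]' 255 40
```

```text
time_s: 12.4
tcp_pos: [0.4799, 0.195, 0.0888]
eef_rot: [-180.0, -0.1, -12.3]
contact_force: [-1.7, -0.0, 3.5]
gripper_width: 0.0478
```

Contact came at exactly the predicted seat height. I'll press lightly and look before letting go.

```bash
python3 -m handwheel '[0,0,-0.05,0,0,0, 0,0,-0.1,0,0,0, 0,0,-0.1,0,0,0,0,0,-0.1,0,0,0]' 255 40
python3 - <<'E'
from h import *
from plant import viewer
d=viewer.capture("wrist"); e=viewer.capture("scene")
a=cv2.resize(d["img"][140:300,180:380,::-1],(500,400),interpolation=cv2.INTER_CUBIC)
b=cv2.resize(e["img"][170:290,300:420,::-1],(300,300),interpolation=cv2.INTER_CUBIC)
c=np.zeros((400,800,3),np.uint8); c[:,:500]=a; c[:300,500:]=b
cv2.imwrite("pics/w8.png",c)
E
```

```text
time_s: 12.8
tcp_pos: [0.4799, 0.1949, 0.0888]
eef_rot: [-180.0, -0.1, -12.3]
contact_force: [-4.7, -1.3, 11.2]
gripper_width: 0.0474
```

View pics/w8.png

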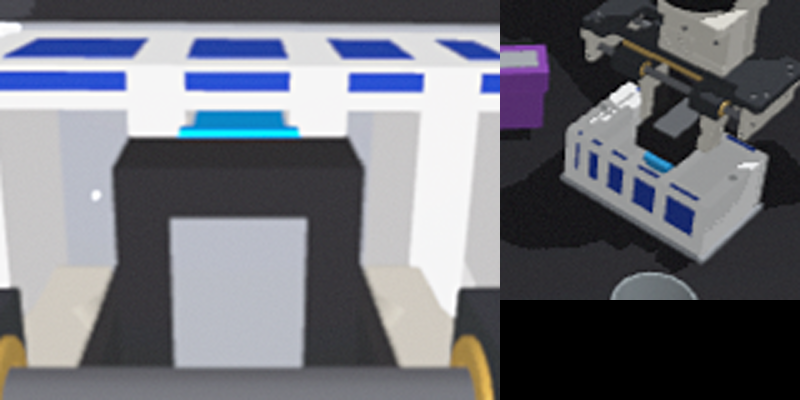

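The blade is in slot 4 and the shoulder (181–298) straddles it, centred on its bar (186–290). I'll relieve the press, release, and retreat straight up.

```bash
python3 -m handwheel '[0,0,0,0,0,0,0,0,0,0,0,0,0,0,0,0,0,0]' 255 10
python3 -m handwheel '[0,0,0,0,0,0,0,0,0,0,0,0,0,0,0,0,0,0,0,0,0,0,0,0,0,0,0,0,0,0,0,0,0,0,0,0,0,0,0,0,0,0,0,0,0,0,0,0]' 0
python3 -m handwheel '[0,0,1,0,0,0,0,0,3,0,0,0,0,0,6,0,0,0,0,0,10,0,0,0,0,0,13,0,0,0,0,0,13,0,0,0,0,0,13,0,0,0]' 0
python3 - <<'E'
from h import *
from plant import viewer
d=viewer.capture("wrist"); e=viewer.capture("scene"); t=viewer.capture("top")
c=np.zeros((600,800,3),np.uint8)
c[:300,:400]=cv2.resize(d["img"][:,:,::-1],(400,300))
c[:300,400:]=cv2.resize(e["img"][90:300,140:420,::-1],(400,300),interpolation=cv2.INTER_CUBIC)
c[300:,:]=cv2.resize(t["img"][180:290,140:460,::-1],(800,275),interpolation=cv2.INTER_CUBIC)[:300] if 0 else cv2.resize(t["img"][175:295,140:460,::-1],(800,300),interpolation=cv2.INTER_CUBIC)
cv2.imwrite("pics/w9.png",c)
E
```

```text
time_s: 13.2
tcp_pos: [0.4798, 0.1949, 0.0888]
eef_rot: [-180.0, -0.1, -12.3]
contact_force: [-1.6, 0.7, 3.3]
gripper_width: 0.0482
time_s: 14.0
tcp_pos: [0.4798, 0.1949, 0.0888]
eef_rot: [-180.0, -0.1, -12.3]
contact_force: [-0.3, 0.4, -0.9]
gripper_width: 0.0875
time_s: 14.7
tcp_pos: [0.48, 0.1951, 0.22]
eef_rot: [-179.8, -0.2, -12.3]
contact_force: [-0.8, 1.4, -0.6]
gripper_width: 0.0875
```

View pics/w9.png

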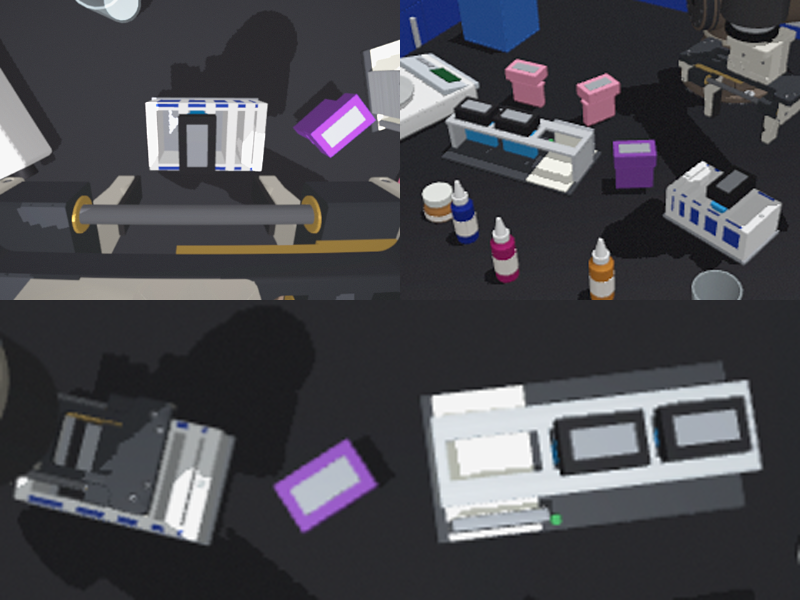

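The standard is in slot 4, the lit window is empty, and the other two still hang in their windows. One last numeric check of the block's pose before handing in.

```bash
python3 - <<'E'
from h import *
from plant import viewer,sensors
st=sensors.get_state(); d=viewer.capture("wrist"); T=wristT(d,st)
cv2.imwrite("pics/w10.png",cv2.resize(d["img"][130:250,200:380,::-1],None,fx=4,fy=4,interpolation=cv2.INTER_CUBIC))
f=lambda x,y,z:((proj(d,place([.4771,.18155,np.radians(-12.4)],np.array([[x,y,z]])/1e3),T)-[200,130])*4).round(0)
for s in (1,-1): print(f(38*s,37.5,108),f(38*s,-10.5,108), f(37*s,13.5+14.1,76),f(37*s,13.5-14.1,76))
E
```

```text
[[186. 126.]] [[407. 127.]] [[239. 110.]] [[355. 110.]]
[[195. 448.]] [[398. 448.]] [[242. 395.]] [[351. 395.]]
```

View pics/w10.png

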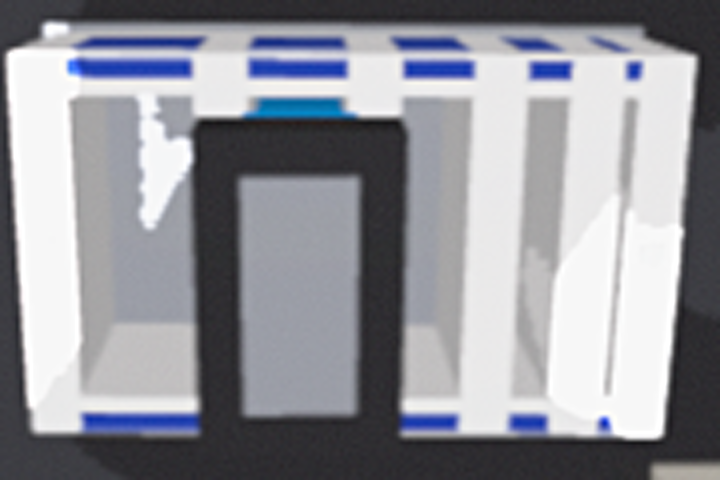

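Across the slot the block (194–405, centre 299.5) and shoulder (centre about 300) sit about 0.5 mm from the slot's middle (298), within the 1.5 mm limit. Along the slot it is off by 1–2 mm. It stands upright and seated, so I'm handing in.

```bash
python3 -c "
from plant import r
print(r.close_job())"
```

```text
the job is handed in; nothing more can be done
None
```

The blue standard from the lit place is now in slot 4 (25 mm), seated on its shoulder and released. I handed the job in at about 15 s, and no verdict was reported.

- **Finding the slot:** I tried slot 3 (18 mm) and it refused the blade, with contact at rack-top height and about 20 N. Slots 1 and 2 were not tried: by image the blade measured about 23 mm, too wide for either. Slot 4 took it with no contact force.
- **Seating:** I lowered it in the grip until the shoulder met the rack's top at the expected height (TCP 88.8 mm). I pressed to about 11 N, eased off, opened the gripper and went straight up.
- **Last checks:** The standard looked upright, about 0.5 mm off the slot's middle across and 1–2 mm along it. The lit window was empty and the other two still hung in their windows. The bottles and jar looked unmoved; the beaker was only partly in view in the last pictures, and the arm never went near it. The robot was clear of everything.
- **Disagreements:** None of the checks failed. The block's outline came out about 0.6 mm across and 1.3 mm along from the model, which is within the 2 mm camera calibration.

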